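Press a cooler's push pins home in diagonal order

TASK

The cooler is set on the main board and its four black push pins are still standing up: press them fully home one after another, each with a light fingertip push from above. Go crosswise so that the cooler beds evenly: first the pin at the corner by the round coin cell, then the one diagonally opposite, then the remaining pin on the memory-slot side, and last the one diagonally opposite that. Do not lean on the fins, do not lift the board or push it out of place, and leave the things around it alone.

Things in the scene. Friction and masses are not known exactly. Their poses are not given: they have to be found in the camera images.
- board: Green 170 mm square computer main board screwed on a 196 mm square black carrier plate that lies loose on the bench mat at any yaw; about 0.9 kg in all. Origin: centre of the carrier's underside, on the mat; z up. Board edges: +x two long memory slots, -x metal rear connectors, -y one long black expansion slot, +y a white power socket. Nothing on it stands higher than the pins.
- coin_cell (a point): Bright round coin cell, 20 mm across, lying flat near the board's -x +y corner (x -62, y +64 mm in the board's axes); this point is the centre of its top, 24 mm above the mat.
- memory_slots (a point): Midpoint between the tops of the two black memory slots, which lie side by side along the board's +x edge (each 132 mm long, along the board's y, with a white latch at each end); 28 mm above the mat, latches 35 mm.
- rear_connectors (a point): Middle of the row of five metal and black connector blocks along the board's -x edge, across from the memory slots; the tallest reach 47 mm above the mat.
- cooler: Silver aluminium cooler fixed on the middle of the board: 96 mm square base plate, top face 30 mm above the mat, with a cross-shaped block of fins (top 40 mm above the mat) that leaves the base's four corners free for the pins. Same origin and axes as board. Not to be leant on: a push of over 5 N on it fails.
- pin_cell_top (a point): Centre of the flat top of the push pin of the corner nearest the round coin cell, at x -37.5, y +37.5 mm in the board's axes: a round black head, 16 mm across and 10 mm high, on a white stem. Its top is about 58 mm above the mat when up, 50 mm when home (head seated on its metal collar); z up.
- pin_cell (a joint): Travel of this pin, m: 0 fully up, 0.008 fully home on its stop; starts at 0 to 0.0015. Slides straight down under a push of 4 to 5 N and stays where it is left. The head is sprung on its stem, about 3 N per mm: it gives about 1.5 mm while the pin slides, and once the pin is home it gives up to 5 mm more as the push grows to 20 N, the most allowed; then it springs back.
- pin_across_top (a point): Centre of the flat top of the push pin of the corner diagonally across from pin_cell, at x +37.5, y -37.5 mm in the board's axes: a round black head, 16 mm across and 10 mm high, on a white stem. Its top is about 58 mm above the mat when up, 50 mm when home (head seated on its metal collar); z up.
- pin_across (a joint): Travel of this pin, m: 0 fully up, 0.008 fully home on its stop; starts at 0 to 0.0015. Slides straight down under a push of 4 to 5 N and stays where it is left. The head is sprung on its stem, about 3 N per mm: it gives about 1.5 mm while the pin slides, and once the pin is home it gives up to 5 mm more as the push grows to 20 N, the most allowed; then it springs back.
- pin_memory_top (a point): Centre of the flat top of the push pin of the remaining corner on the memory-slot side, at x +37.5, y +37.5 mm in the board's axes: a round black head, 16 mm across and 10 mm high, on a white stem. Its top is about 58 mm above the mat when up, 50 mm when home (head seated on its metal collar); z up.
- pin_memory (a joint): Travel of this pin, m: 0 fully up, 0.008 fully home on its stop; starts at 0 to 0.0015. Slides straight down under a push of 4 to 5 N and stays where it is left. The head is sprung on its stem, about 3 N per mm: it gives about 1.5 mm while the pin slides, and once the pin is home it gives up to 5 mm more as the push grows to 20 N, the most allowed; then it springs back.
- pin_last_top (a point): Centre of the flat top of the push pin of the last corner, on the rear-connector side, diagonally across from pin_memory, at x -37.5, y -37.5 mm in the board's axes: a round black head, 16 mm across and 10 mm high, on a white stem. Its top is about 58 mm above the mat when up, 50 mm when home (head seated on its metal collar); z up.
- pin_last (a joint): Travel of this pin, m: 0 fully up, 0.008 fully home on its stop; starts at 0 to 0.0015. Slides straight down under a push of 4 to 5 N and stays where it is left. The head is sprung on its stem, about 3 N per mm: it gives about 1.5 mm while the pin slides, and once the pin is home it gives up to 5 mm more as the push grows to 20 N, the most allowed; then it springs back.
- spool: Bystander: solder spool with green flanges standing upright, 60 mm across, 60 mm high, 0.5 kg; origin under its centre.
- bottle: Bystander: white plastic bottle with blue cap, 56 mm across, 150 mm high; origin under its centre.
- tin: Bystander: round silver tin, 52 mm across, 38 mm high, standing on the mat; origin under its centre.

How it is judged:
On the way, in this order (a step that is already met when the one before it is completed fails the run):
1. the pin by the coin cell is home, the other three still up (value of joint pin_cell above 0.006 m and value of joint each of pin_across, pin_memory, pin_last below 0.004 m), for 0.1 s.
2. the diagonally opposite pin is home too, the other two still up (value of joint each of pin_cell, pin_across above 0.006 m and value of joint each of pin_memory, pin_last below 0.004 m), for 0.1 s.
3. the pin on the memory-slot side is home too, the last still up (value of joint each of pin_cell, pin_across, pin_memory above 0.006 m and value of joint pin_last below 0.004 m), for 0.1 s.
4. the last pin is home (value of joint each of pin_cell, pin_across, pin_memory, pin_last above 0.006 m), for 0.1 s.
At the end, for the whole second after the job is handed in: All four pins are pressed at least 6 mm of their 8 mm; the board lies flat and at rest within 20 mm of where it started; spool, bottle and tin are within 20 mm of where they stood (all of step 4 and distance of each of board, spool, bottle, tin from where it was at the start of the episode below 0.02 m and angle between board's own z axis and vertical below 0.05 rad and linear speed of board below 0.01 m/s); the robot touches nothing.
It fails at once if the board or anything on it was pushed harder than 20 N (contact force between any of the fingers, the arm and board above 20 N).
It fails at once if the cooler's fins or base were pushed with more than 5 N (contact force between any of the fingers, the arm and cooler above 5 N).
It fails at once if the board was lifted or tipped (height (world z) of board above 0.006 m or angle between board's own z axis and vertical above 0.08 rad).
It fails at once if the board was pushed out of place by more than 20 mm (distance of board from where it was at the start of the episode above 0.02 m).
It fails at once if the spool, bottle or tin was moved more than 20 mm (distance of any of spool, bottle, tin from where it was at the start of the episode above 0.02 m).
It also fails if it takes over 43 s, if anything falls off the work surface, if the arm or the gripper's body presses on something with over 40 N, if the wrist force passes 120 N, or if a joint passes its speed limit or range.

ROBOT

A 6-joint arm with a two-finger parallel gripper is mounted at the origin on the work surface. World frame = base frame: x ahead of the robot, y to its left, z up, the work surface at z = 0. Lengths are in m, angles in rad, forces in N, time in s.
With the tool pointing down it reaches from about 0.35 to 0.85 m from the base axis. Payload 8.1 kg.
Tool frame: the origin (TCP) lies on the centre line of the jaws, within the pads' length; the fingertips stand robot.tips_ahead ahead of it and the grasp point (between the pads) lies 6 mm ahead of it (robot.tips_ahead is the distance from the TCP to the fingertips, in m); z points along the fingers, y is the line along which they close (so a half turn about z gives the same grasp; the last joint's range is limited). The gripper opens to 93 mm and grips with 3 to 60 N. Pads are 15 mm wide; open, the fingers measure 128 mm over their backs; the gripper's body (75 mm by 188 mm) begins 65 mm behind the grasp point.
Start: joints at [1.034, 0.13, 1.488, -0, 1.523, -0.085], TCP at [0.262, 0.54, 0.206] pointing down, gripper open.
Joint ranges: [-2.96, 2.96], [-0.89, 2.26], [0.02, 2.5], [-1.34, 4.48], [0, 2.73], [-2.66, 2.66]. Speed limits (rad/s): [2.39, 2.39, 2.79, 3.14, 3.14, 3.14].

INTERFACE

Orientations are given as a rotation vector (axis times angle).
In Python, from plant import robot gives the robot as it stands.
- The arm moves only by the tool apply_moves, never from a script. Its arguments are lists of equal length, an entry for each row: "delta_pos": the shift along the tool's x, y, z in cm, a list of three; "twist": the turn about the tool's z in rad. A call has 1 to 8 rows; each row shifts and turns the commanded pose from where the row before left it, along the tool's axes as they then stand; what a row does not reach is not made up. A row lasts 1/8 s, in which the tool goes at most 62.5 mm and 10.7 degrees, less where a joint would pass 70% of its speed; a pose out of reach is approached as far as the arm can. A call with a gripper value outside its range is refused whole. "gripper" is the finger opening in cm, from 0 to 9.3, set as the call begins (left out, the last holds). The fingers move at their own pace and stop on an object; "squeeze" is the grip in N (left out, the last holds). Time passes only in rows, so rows that do not move let the fingers close. It gives the time, the measured TCP pose, the force, the opening and the grip force at its end, in the units of the state.
- robot.read_state(): the state, without advancing time (a new reading comes with each control period).
- robot.read_camera(name): name is "scene" or "top" or "wrist"; returns a dict with "frame" (384x512x3 uint8, red, green, blue), "vertical_fov" (degrees; the focal length in pixels is half the picture's height over the tangent of half this angle, whatever the lens; pixels are square), "cx", "cy" (the principal point, pixels), "R" (3x3) and "t" (3): a world point X has camera coordinates R X + t. Camera axes: x right, y down, z forward; pixel columns grow to the right and rows downward; lengths in m; the calibration is good to about 2 mm. The wrist camera is an equidistant fisheye: a pixel r from the principal point sees the ray r / f radians off the axis. A picture is of the moment at which its call begins. There is no depth.
- robot.close_job(): hands the job in; it is judged then, once.
The state is a dict: "t": time; "q": joint angles; "dq": joint speeds; "joint_torque": joint torques, N m; "tool_pos": TCP position; "orientation": TCP orientation; "force": force on the tool from outside, world axes, zero at the start; "wrist_torque": the same for the moment, N m; "opening": finger opening in m; "gripper_force": force on a finger pad.
Only numpy, scipy, OpenCV 4.12 (cv2) and the standard library are available. Lean on these libraries where they do the work, as an engineer would, in place of code of your own. Each camera call takes 0.05 s, during which the arm holds its last target. There are 200 camera calls.

## Working session

There is one attempt and no reset: what is moved stays moved. The work goes in short steps, Python scripts to look and compute and a tool call to move; the robot and the scene stay as the last step left them, time stands still between calls to the robot, and variables do not carry over. Pictures are saved under pics/ and viewed, at most 10 in all, crops included, and the job is handed in when it is done.

Besides the shell and the picture viewer there is one more tool, called after "Call:" by a JSON object that holds its "api" and its "payload", one argument or row to a line. apply_moves: Moves the arm, as the interface text tells. Its arguments: {"type":"object","properties":{"delta_pos":{"type":"array"},"twist":{"type":"array"},"gripper":{"type":"number"},"squeeze":{"type":"number"}},"required":["delta_pos","twist"]}

```bash
mkdir -p pics
python3 - <<'E'
from plant import robot
import cv2,numpy as np,pickle
d={}
for n in("scene","top"):
    c=robot.read_camera(n);d[n]=c;cv2.imwrite(f"pics/{n}0.png",c["frame"][:,:,::-1])
    print(n,c["vertical_fov"],c["cx"],c["cy"],np.round(-c["R"].T@c["t"],3))
pickle.dump(d,open("c0.pkl","wb"))
print(robot.tips_ahead);s=robot.read_state();print(s)
E
```

```text
scene 56.03955223227221 256.0616803068019 194.13794636792667 [0.989 0.454 0.672]
top 44.254315000560254 259.1001680042409 193.40153462681718 [ 0.437 -0.004  1.364]
0.025
{'t': 0.1, 'q': array([ 1.03359116e+00,  1.31064055e-01,  1.48916400e+00, -1.84123779e-05,
        1.52304617e+00, -8.53682157e-02]), 'dq': array([-0.00089023, -0.00065628, -0.00293236, -0.00038569,  0.00076393,
       -0.00146869]), 'joint_torque': array([ 1.24308666e-03, -5.61337423e+01, -4.93097448e+01,  7.69651425e-02,
        2.89747620e-02, -1.33922922e-04]), 'tool_pos': array([0.26165899, 0.53933019, 0.20520879]), 'orientation': array([-7.03608714e-01, -3.06127539e+00,  2.52289875e-03]), 'force': array([-1.1056712 , -0.53109202,  0.215674  ]), 'wrist_torque': array([ 0.00757423,  0.03174629, -0.02330976]), 'gripper_force': 0.0, 'opening': 0.09285245199030853}
```

View pics/top0.png

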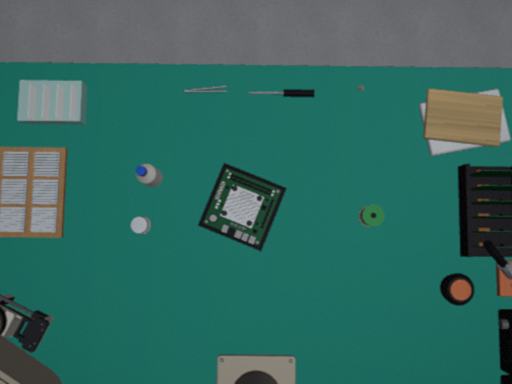

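View pics/scene0.png

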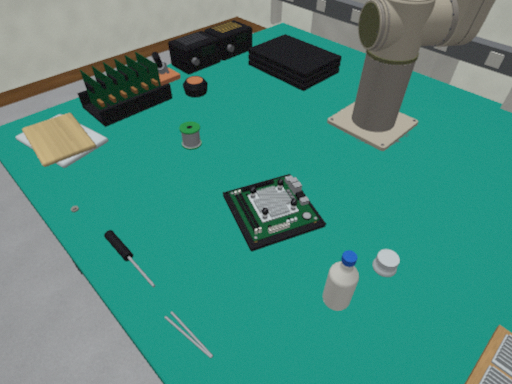

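The top view shows the board at about (242,207) px. The memory slots are on its upper right and the rear connectors on its lower left, with the coin cell near (213,217). The bottle (148,175), tin (140,225) and spool (372,215) are well clear. The scene view shows the four pins standing. I'll enlarge both views.

Run:
```python
import cv2,pickle,numpy as np
d=pickle.load(open("c0.pkl","rb"))
a=d["top"]["frame"][160:255,195:290,::-1];b=d["scene"]["frame"][170:250,218:328,::-1]
A=cv2.resize(a,None,fx=4,fy=4,interpolation=cv2.INTER_CUBIC);B=cv2.resize(b,None,fx=3.8,fy=3.8,interpolation=cv2.INTER_CUBIC)
h=max(A.shape[0],B.shape[0]);o=np.zeros((h,A.shape[1]+B.shape[1],3),np.uint8);o[:A.shape[0],:A.shape[1]]=A;o[:B.shape[0],A.shape[1]:]=B
o=cv2.convertScaleAbs(o,alpha=1.5);cv2.imwrite("pics/crop0.png",o);print(o.shape)
```

```text
(380, 798, 3)
```

View pics/crop0.png

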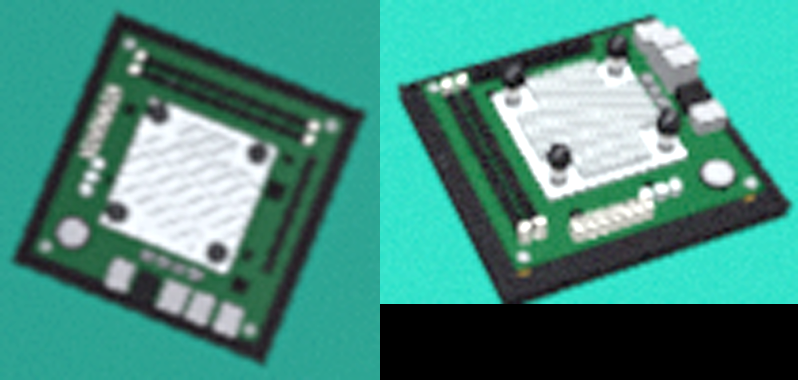

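The crop shows the pins in order (top crop px): cell (118,212), across (258,153), memory (158,112), last (217,252). The coin cell is at (72,232). In the scene crop they are at (667,122), (513,76), (559,156) and (616,47).

```bash
cat > h.py <<'E'
import numpy as np,cv2
def ray(c,u,v,fish=False):
    f=192/np.tan(np.radians(c["vertical_fov"])/2);x,y=(u-c["cx"])/f,(v-c["cy"])/f
    if fish:
        r=np.hypot(x,y);d=np.array([x/r*np.sin(r),y/r*np.sin(r),np.cos(r)])
    else: d=np.array([x,y,1.])
    return -c["R"].T@c["t"],c["R"].T@d
def plane(c,u,v,z,fish=False):
    o,d=ray(c,u,v,fish);return o+d*(z-o[2])/d[2]
def fit(P,B):  # 2D rigid board->world
    P=np.array(P)[:,:2];B=np.array(B);p=P-P.mean(0);b=B-B.mean(0)
    a=np.arctan2((b[:,0]*p[:,1]-b[:,1]*p[:,0]).sum(),(b*p).sum());R=np.array([[np.cos(a),-np.sin(a)],[np.sin(a),np.cos(a)]])
    t=P.mean(0)-R@B.mean(0);return a,t,R,P-(B@R.T+t)
PB=np.array([[-37.5,37.5],[37.5,-37.5],[37.5,37.5],[-37.5,-37.5]])/1e3
E
python3 - <<'E'
from h import *;import pickle
d=pickle.load(open("c0.pkl","rb"))
T=[(118,212),(258,153),(158,112),(217,252)];S=[(667,122),(513,76),(559,156),(616,47)]
t=d["top"];s=d["scene"]
PT=[plane(t,195+(u+.5)/4-.5,160+(v+.5)/4-.5,.056) for u,v in T]
PS=[plane(s,218+(u-380+.5)/3.8-.5,170+(v+.5)/3.8-.5,.054) for u,v in S]
for P in(PT,PS):
    a,c,R,e=fit(P,PB);print(np.degrees(a),c,np.round(e*1e3,1).tolist())
f=t["frame"].astype(int);m=((f[:,:,1]-f[:,:,0]<60)|(f[:,:,2]<70)).astype(np.uint8)[150:265,190:300]
cs=cv2.findContours(m,0,1)[0];k=max(cs,key=cv2.contourArea);r=cv2.minAreaRect(k);print(r)
print(plane(t,190+r[0][0],150+r[0][1],.012))
E
```

```text
-21.320699619919488 [0.52359135 0.04467357] [[-0.1, -0.6], [-0.4, 0.1], [0.1, 0.2], [0.4, 0.3]]
-21.54714720196278 [0.52688824 0.04854577] [[0.3, -0.8], [-0.8, 0.4], [-0.2, 0.3], [0.7, 0.1]]
((51.93362808227539, 56.495582580566406), (68.91118621826172, 68.78498077392578), 22.2490234375)
[0.52267146 0.04518008 0.012     ]
```

```bash
cat > go.py <<'E'
import sys,numpy as np
from scipy.spatial.transform import Rotation as Ro
from plant import robot
def delta(x,y,z):
    s=robot.read_state();R=Ro.from_rotvec(s["orientation"]).as_matrix()
    print("t",round(s["t"],2),"pos",np.round(s["tool_pos"],4),"F",np.round(s["force"],2),"zaxis",np.round(R[:,2],3),"yaw_y",np.round(np.degrees(np.arctan2(R[1,1],R[0,1])),1),"delta cm",np.round(100*R.T@(np.array([x,y,z])-s["tool_pos"]),2))
if __name__=="__main__": delta(*map(float,sys.argv[1:4]))
E
python3 go.py .524 .0455 .2
```

```text
t 0.1 pos [0.2617 0.5393 0.2052] F [-1.11 -0.53  0.22] zaxis [-0.001 -0.001 -1.   ] yaw_y 64.1 delta cm [-45.16 -32.97   0.57]
```

Call:
{"api": "apply_moves", "payload": {
  "delta_pos": [
    [-4.5,-3.3,0],
    [-4.5,-3.3,0],
    [-4.5,-3.3,0],
    [-4.5,-3.3,0],
    [-4.5,-3.3,0],
    [-4.5,-3.3,0],
    [-4.5,-3.3,0],
    [-4.5,-3.3,0]
  ],
  "twist": [0,0,0,0,0,0,0,0],
  "gripper": 0,
  "squeeze": 10
}}

```text
t: 1.1
tool_pos: [0.4709, 0.1434, 0.2059]
orientation: [-0.704, -3.062, 0.0]
force: [0.9, 0.8, -0.5]
opening: 0.0172
gripper_force: 0.0
```

Call:
{"api": "apply_moves", "payload": {
  "delta_pos": [
    [-4.5,-3.3,0],
    [-4.5,-3.3,0],
    [0,0,0],
    [0,0,0]
  ],
  "twist": [0,0,0,0]
}}

```text
t: 1.6
tool_pos: [0.5222, 0.0466, 0.2056]
orientation: [-0.705, -3.06, -0.0]
force: [-1.0, -0.6, 0.3]
opening: 0.0001
gripper_force: 0.0
```

```bash
python3 go.py .524 .0455 .2
python3 - <<'E'
from plant import robot
import cv2,pickle
c=robot.read_camera("wrist");pickle.dump(c,open("w0.pkl","wb"));cv2.imwrite("pics/w0.png",cv2.convertScaleAbs(c["frame"][:,:,::-1],alpha=1.4))
print(c["vertical_fov"],c["cx"],c["cy"],-c["R"].T@c["t"],c["R"][2])
E
```

```text
t 1.6 pos [0.5222 0.0466 0.2056] F [-0.96 -0.58  0.33] zaxis [-0.001  0.    -1.   ] yaw_y 64.1 delta cm [-0.21 -0.02  0.56]
65.70646984690485 253.10895132006507 194.2974827241963 [0.45079474 0.08090342 0.38454121] [ 0.25290288 -0.12356341 -0.95956876]
```

View pics/w0.png

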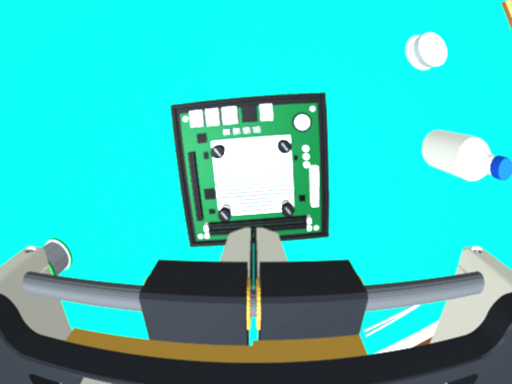

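The wrist view shows all four heads clear of the fingers: cell (285,146), across (224,214), memory (289,209), last (219,152), with the coin cell at (302,122).

Run:
```python
from h import *;import pickle
c=pickle.load(open("w0.pkl","rb"));g=c["frame"].max(2)
T=[(285,146),(224,214),(289,209),(219,152)];Q=[]
for u,v in T:
    w=(g[v-11:v+12,u-11:u+12]<75).astype(np.uint8)
    n,l,st,ce=cv2.connectedComponentsWithStats(w);k=min(range(1,n),key=lambda i:np.hypot(*(ce[i]-11)) if st[i,4]>15 else 99)
    Q.append((u-11+ce[k][0],v-11+ce[k][1]));print(Q[-1],st[k])
for q in (Q,T):
    a,t,R,e=fit([plane(c,*p,.054,True) for p in q],PB);print(np.degrees(a),t,np.round(e*1e3,1).tolist());print(np.round(PB@R.T+t,4).tolist())
```

```text
(np.float64(284.2077922077922), np.float64(145.57142857142858)) [ 5  5 13 13 77]
(np.float64(224.5463917525773), np.float64(219.03608247422682)) [  0   5  23  18 194]
(np.float64(288.53846153846155), np.float64(213.87019230769232)) [  0   5  23  18 208]
(np.float64(220.12765957446808), np.float64(148.89361702127658)) [ 7  5  9  9 47]
-22.15339151377501 [0.52620945 0.04563636] [[-3.6, -0.0], [3.9, -2.6], [3.0, -0.6], [-3.3, 3.2]]
[[0.5056, 0.0945], [0.5468, -0.0032], [0.5751, 0.0662], [0.4773, 0.025]]
-21.397647902410878 [0.52422367 0.04643914] [[-0.2, 0.0], [-0.7, -1.2], [-0.1, 0.9], [1.0, 0.3]]
[[0.503, 0.095], [0.5455, -0.0022], [0.5728, 0.0677], [0.4756, 0.0252]]
```

Top and wrist views agree to about 1 mm. Next I hover over the coin-cell pin.

```bash
python3 go.py .503 .095 .095
```

```text
t 1.65 pos [0.5222 0.0472 0.2058] F [0.04 0.91 0.57] zaxis [-0.001  0.    -1.   ] yaw_y 64.1 delta cm [ 3.8   3.46 11.08]
```

Call:
{"api": "apply_moves", "payload": {
  "delta_pos": [
    [1.9,1.7,0],
    [1.9,1.75,2.0],
    [0,0,4.0],
    [0,0,3.0],
    [0,0,2.0],
    [0,0,0],
    [0,0,0]
  ],
  "twist": [0,0,0,0,0,0,0]
}}

```text
t: 2.52
tool_pos: [0.5039, 0.095, 0.0972]
orientation: [0.701, 3.061, 0.001]
force: [-0.6, 0.2, 0.8]
opening: 0.0005
gripper_force: 0.0
```

```bash
python3 go.py .503 .095 .073
python3 - <<'E'
from plant import robot
import cv2,numpy as np
c=robot.read_camera("wrist");s=robot.read_camera("scene")
a=cv2.resize(c["frame"][100:250,180:330],(400,400),interpolation=2);b=cv2.resize(s["frame"][170:250,230:310],(400,400),interpolation=2)
cv2.imwrite("pics/w1.png",cv2.convertScaleAbs(np.hstack([a,b])[:,:,::-1],alpha=1.4))
E
```

```text
t 2.52 pos [0.5039 0.095  0.0972] F [-0.63  0.18  0.76] zaxis [ 0.001  0.    -1.   ] yaw_y 64.2 delta cm [ 0.08 -0.04  2.42]
```

View pics/w1.png

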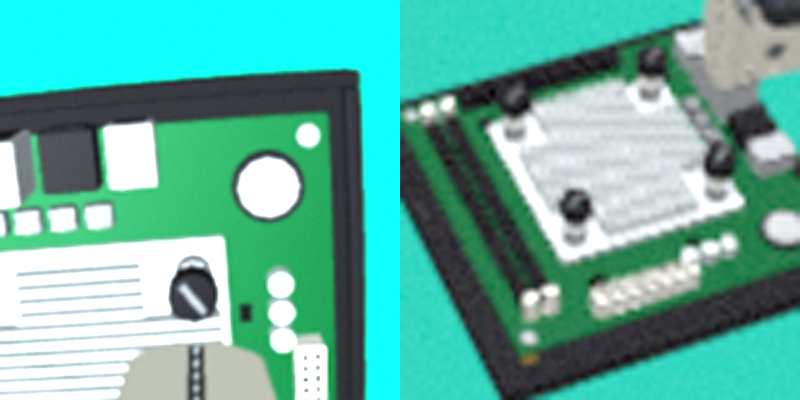

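The wrist crop shows the pin head at (193,290) with the closed fingertips just below it at (195,345). The scene crop shows a finger at upper right (710,60). I'll check that against projections of the tip.

Run:
```python
from plant import robot
import numpy as np,cv2
from scipy.spatial.transform import Rotation as Ro
S=robot.read_state();R=Ro.from_rotvec(S["orientation"]).as_matrix();p=S["tool_pos"]
pts=[p+R@np.array([dx,dy,.025])/1 for dx,dy in((0,0),(.0075,0),(-.0075,0),(0,.0175),(0,-.0175))]+[np.array([.503,.095,.058])]
for n in("wrist","scene"):
    c=robot.read_camera(n);f=192/np.tan(np.radians(c["vertical_fov"])/2)
    for X in pts:
        x=c["R"]@X+c["t"];h=np.hypot(x[0],x[1]);k=(np.arctan2(h,x[2])/h if n=="wrist" else 1/x[2])*f
        u=np.array([c["cx"],c["cy"]])+k*x[:2]
        print(n,np.round(u,1),"crop",np.round((u-[180,100])*400/150 if n=="wrist" else (u-[230,170])*5))
    cv2.imwrite(f"pics/{n}2.png",c["frame"][:,:,::-1])
```

```text
wrist [253.8 219.7] crop [197. 319.]
wrist [253.8 210.1] crop [197. 294.]
wrist [253.7 229.1] crop [197. 344.]
wrist [277.5 219.6] crop [260. 319.]
wrist [230.  219.6] crop [133. 319.]
wrist [253.3 211. ] crop [196. 296.]
scene [293.7 195.5] crop [318. 127.]
scene [296.6 194.8] crop [333. 124.]
scene [290.7 196.2] crop [304. 131.]
scene [296.6 200.6] crop [333. 153.]
scene [290.8 190.5] crop [304. 103.]
scene [293.7 199.6] crop [319. 148.]
```

View pics/scene2.png

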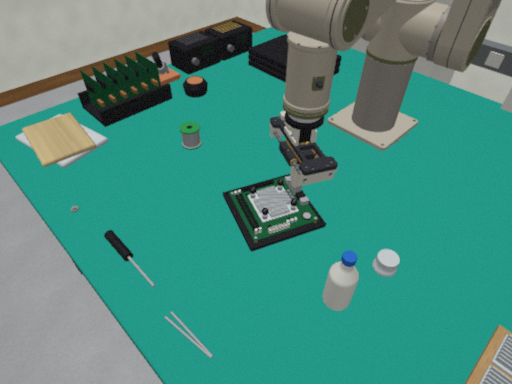

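The scene view shows the closed fingers ending near (297,190). That is about 6 px above my projected tip, so I'll zoom in on both views before pressing.

Run:
```python
import cv2,numpy as np
a=cv2.imread("pics/wrist2.png")[190:290,205:305];b=cv2.imread("pics/scene2.png")[150:210,265:325]
cv2.imwrite("pics/z.png",cv2.convertScaleAbs(np.hstack([cv2.resize(a,(400,400),interpolation=2),cv2.resize(b,(400,400),interpolation=2)]),alpha=1.5))
```

```text
(no output)
```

View pics/z.png

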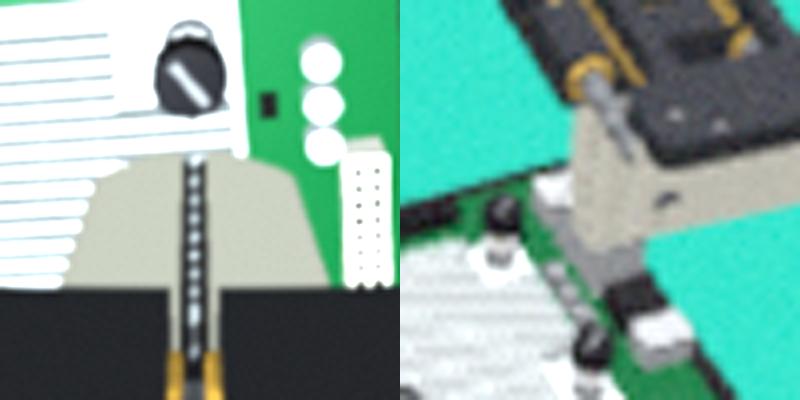

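Run:
```python
import cv2,numpy as np,pickle
a=pickle.load(open("c0.pkl","rb"))["scene"]["frame"].astype(int);b=cv2.imread("pics/scene2.png")[:,:,::-1].astype(int)
d=np.abs(a-b).max(2)
for v in range(174,206): print(v,"".join("#" if x>40 else "+" if x>20 else "." for x in d[v,280:316]))
from plant import robot
s=robot.read_state();print(s["tool_pos"],s["q"])
```

```text
174 ..........##########################
175 ...........+########################
176 ...........#+#######################
177 ..........+##++++###################
178 ..........+#########################
179 ..........+######+##################
180 ...........#####++##################
181 ..........++++++..++################
182 ...............++##++###############
183 ...........+.#####################+.
184 ...........+.######+++######++......
185 ............+.+######++#++..........
186 .............+.+++#+................
187 ....................................
188 ....................................
189 ....................................
190 ....................................
191 ....................................
192 ....................................
193 ....................................
194 ....................................
195 ....................................
196 ....................................
197 ....................................
198 ....................................
199 ....................................
200 ....................................
201 ....................................
202 ....................................
203 ....................................
204 ....................................
205 ....................................
[0.50437258 0.09432272 0.09736218] [ 8.48917493e-02 -2.70624756e-02  1.85390868e+00  4.61149468e-05
  1.31273523e+00 -1.03433449e+00]
```

Run:
```python
from h import *;from plant import robot
from scipy.spatial.transform import Rotation as Ro
w=robot.read_camera("wrist");s=robot.read_camera("scene");S=robot.read_state();R=Ro.from_rotvec(S["orientation"]).as_matrix()
print("tcp",S["tool_pos"],"wristcam in tool",R.T@(-w["R"].T@w["t"]-S["tool_pos"]),R.T@w["R"].T)
for sv in((296,187),(296,184),(296,181),(294,184)):
    o1,d1=ray(w,253.5,228.5,True);o2,d2=ray(s,*sv)
    A=np.stack([d1,-d2],1);k=np.linalg.lstsq(A,o2-o1,rcond=None)[0];p,q=o1+k[0]*d1,o2+k[1]*d2
    print(sv,p,"gap",np.linalg.norm(p-q),"tool",R.T@((p+q)/2-S["tool_pos"]))
```

```text
tcp [0.5040955  0.09411775 0.09690069] wristcam in tool [ 0.07947047 -0.00019886 -0.17925335] [[ 8.38261726e-04 -9.59020425e-01 -2.83335705e-01]
 [ 9.99999635e-01  8.50936093e-04  7.83393184e-05]
 [ 1.65971572e-04 -2.83335668e-01  9.59020788e-01]]
(296, 187) [0.50071929 0.09585394 0.09830268] gap 0.00040709507872451747 tool [ 3.65481084e-03 -4.76766106e-05 -1.46504287e-03]
(296, 184) [0.49830455 0.09701018 0.10457548] gap 0.0038982792151860644 tool [ 0.00512641 -0.00122044 -0.00824899]
(296, 181) [0.49590374 0.09815975 0.11081213] gap 0.007359807667194273 tool [ 0.00658264 -0.00237083 -0.0149968 ]
(294, 184) [0.49923016 0.09656697 0.10217101] gap 0.007832607893119582 tool [ 0.00273949 -0.00251163 -0.00642142]
```

Triangulation puts the visible tip laterally on the tool axis, but at about TCP height rather than 25 mm ahead. I'll approach slowly and let the force reading find the contact.

```bash
python3 -c "
from plant import robot;print(robot.tips_ahead)"; python3 go.py .503 .095 .084
```

```text
0.025
t 2.83 pos [0.5041 0.0941 0.0969] F [ 1.05  0.15 -1.44] zaxis [ 0.001  0.    -1.   ] yaw_y 64.1 delta cm [0.14 0.03 1.29]
```

Call:
{"api": "apply_moves", "payload": {
  "delta_pos": [
    [0.05,0,0.4],
    [0.05,0,0.4],
    [0,0,0.4],
    [0,0,0.3],
    [0,0,0]
  ],
  "twist": [0,0,0,0,0]
}}

```text
t: 3.45
tool_pos: [0.5023, 0.0945, 0.0807]
orientation: [-0.703, -3.061, 0.0]
force: [0.8, -0.6, 0.2]
opening: 0.0004
gripper_force: 0.0
```

Call:
{"api": "apply_moves", "payload": {
  "delta_pos": [
    [0,0,0.2],
    [0,0,0.2],
    [0,0,0]
  ],
  "twist": [0,0,0]
}}

```text
t: 3.82
tool_pos: [0.5026, 0.0945, 0.077]
orientation: [-0.704, -3.061, 0.0]
force: [0.2, 0.1, 0.6]
opening: 0.0006
gripper_force: 0.0
```

Call:
{"api": "apply_moves", "payload": {
  "delta_pos": [
    [0,0,0.2],
    [0,0,0.2],
    [0,0,0]
  ],
  "twist": [0,0,0]
}}

```text
t: 4.2
tool_pos: [0.5025, 0.0945, 0.0728]
orientation: [-0.704, -3.061, 0.0]
force: [0.0, 0.1, 1.0]
opening: 0.001
gripper_force: 0.0
```

Call:
{"api": "apply_moves", "payload": {
  "delta_pos": [
    [0,0,0.2],
    [0,0,0.2],
    [0,0,0]
  ],
  "twist": [0,0,0]
}}

```text
t: 4.58
tool_pos: [0.5025, 0.0945, 0.0689]
orientation: [-0.704, -3.061, 0.0]
force: [0.7, 0.5, 0.2]
opening: 0.0005
gripper_force: 0.0
```

There is still no contact. Before going lower I'll check where the tip really is.

Run:
```python
from plant import robot
import cv2,numpy as np
c=robot.read_camera("wrist")["frame"];s=robot.read_camera("scene")["frame"]
a=c[170:270,205:305];b=s[160:220,265:325]
cv2.imwrite("pics/z2.png",cv2.convertScaleAbs(np.hstack([cv2.resize(x,(400,400),interpolation=2) for x in(a,b)])[:,:,::-1],alpha=1.5))
```

```text
(no output)
```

View pics/z2.png

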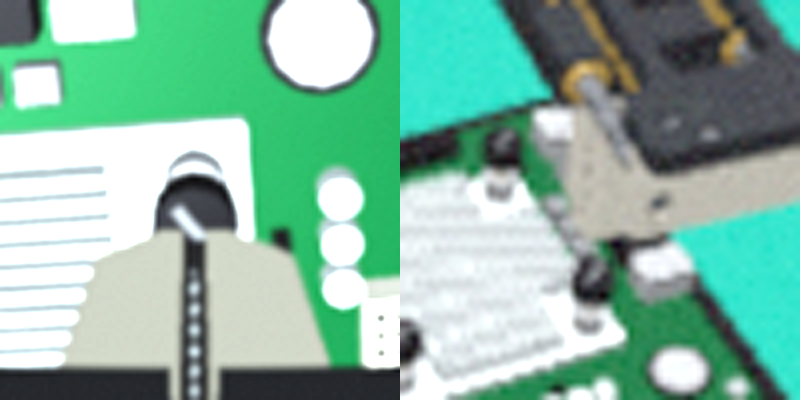

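The visible tip is still about 10–25 mm above the pin head and centred on it. I'll keep descending in small checked steps.

Call:
{"api": "apply_moves", "payload": {
  "delta_pos": [
    [0,0,0.2],
    [0,0,0.2],
    [0,0,0.1],
    [0,0,0]
  ],
  "twist": [0,0,0,0]
}}

```text
t: 5.18
tool_pos: [0.5026, 0.0945, 0.064]
orientation: [-0.704, -3.061, 0.0]
force: [0.2, 0.8, -0.4]
opening: 0.0008
gripper_force: 0.0
```

Call:
{"api": "apply_moves", "payload": {
  "delta_pos": [
    [0,0,0.2],
    [0,0,0.2],
    [0,0,0.1],
    [0,0,0]
  ],
  "twist": [0,0,0,0]
}}

```text
t: 5.68
tool_pos: [0.5026, 0.0945, 0.059]
orientation: [-0.704, -3.062, 0.0]
force: [-0.4, -0.3, 0.5]
opening: 0.0003
gripper_force: 0.0
```

Run:
```python
from h import *;from plant import robot;import pickle
from scipy.spatial.transform import Rotation as Ro
s=robot.read_camera("scene");S=robot.read_state();print(S["t"],S["tool_pos"],S["force"])
d=np.abs(pickle.load(open("c0.pkl","rb"))["scene"]["frame"].astype(int)-s["frame"]).max(2)
for v in range(186,210): print(v,"".join("#" if x>40 else "+" if x>20 else "." for x in d[v,280:316]))
```

```text
5.725 [0.50264037 0.0945208  0.05908573] [-0.9872805   0.8325231   0.22057165]
186 ..........+++..####+################
187 ..........+++++......###############
188 .........++++++++..+.###############
189 .........+#+++++++++++##############
190 .........+##+++++++#################
191 ..........###+++++##################
192 ..........+##+++####################
193 ...........+##+########+############
194 ...........+###########+############
195 ..........+++#######################
196 .............+##########+.+#######++
197 ............++#######+..+++.##+.....
198 ............#######+.+++............
199 ............++....+.................
200 ....................................
201 ....................................
202 ....................................
203 ....................................
204 ....................................
205 ....................................
206 ....................................
207 ....................................
208 ....................................
209 ....................................
```

Call:
{"api": "apply_moves", "payload": {
  "delta_pos": [
    [0,0,0.2],
    [0,0,0.2],
    [0,0,0]
  ],
  "twist": [0,0,0]
}}

```text
t: 6.1
tool_pos: [0.5025, 0.0945, 0.0548]
orientation: [-0.704, -3.061, 0.0]
force: [-0.1, -0.5, -0.6]
opening: 0.0007
gripper_force: 0.0
```

Call:
{"api": "apply_moves", "payload": {
  "delta_pos": [
    [0,0,0.2],
    [0,0,0.2],
    [0,0,0]
  ],
  "twist": [0,0,0]
}}

```text
t: 6.48
tool_pos: [0.5025, 0.0945, 0.0509]
orientation: [-0.704, -3.061, 0.0]
force: [-0.4, 0.5, -0.2]
opening: 0.0004
gripper_force: 0.0
```

Call:
{"api": "apply_moves", "payload": {
  "delta_pos": [
    [0,0,0.15],
    [0,0,0.15],
    [0,0,0]
  ],
  "twist": [0,0,0]
}}

```text
t: 6.85
tool_pos: [0.5025, 0.0945, 0.048]
orientation: [-0.704, -3.061, 0.0]
force: [0.1, -0.3, 0.2]
opening: 0.0008
gripper_force: 0.0
```

Run:
```python
from plant import robot;import cv2,numpy as np
c=robot.read_camera("wrist")["frame"];s=robot.read_camera("scene")["frame"]
cv2.imwrite("pics/z3.png",cv2.convertScaleAbs(np.hstack([cv2.resize(x,(400,400),interpolation=2) for x in(c[170:270,205:305],s[170:220,270:320])])[:,:,::-1],alpha=1.5))
S=robot.read_state();print(S["t"],S["tool_pos"],S["force"])
```

```text
6.95 [0.50265015 0.09452591 0.04811673] [ 1.05057604 -0.04371103 -0.08234493]
```

View pics/z3.png

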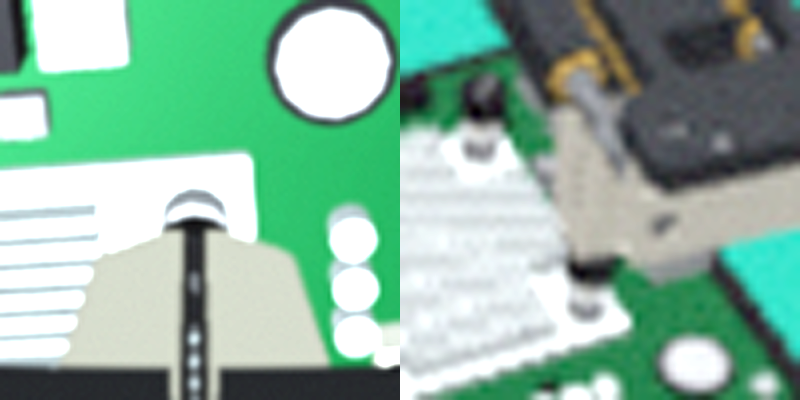

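The picture shows the fingertips right over the pin head, centred and almost touching (scene crop (590,262)). I'll continue in smaller steps.

Call:
{"api": "apply_moves", "payload": {
  "delta_pos": [
    [0,0,0.15],
    [0,0,0.15],
    [0,0,0]
  ],
  "twist": [0,0,0]
}}

```text
t: 7.32
tool_pos: [0.5026, 0.0945, 0.045]
orientation: [-0.704, -3.062, 0.0]
force: [-1.0, -1.0, 0.2]
opening: 0.0006
gripper_force: 0.0
```

Call:
{"api": "apply_moves", "payload": {
  "delta_pos": [
    [0,0,0.15],
    [0,0,0.15],
    [0,0,0]
  ],
  "twist": [0,0,0]
}}

```text
t: 7.7
tool_pos: [0.5028, 0.0945, 0.0423]
orientation: [0.704, 3.062, 0.0]
force: [-2.7, -1.0, 2.6]
opening: 0.0005
gripper_force: 1.8
```

Contact at TCP z of about 0.043.

Call:
{"api": "apply_moves", "payload": {
  "delta_pos": [
    [0,0,0.15],
    [0,0,0.15],
    [0,0,0]
  ],
  "twist": [0,0,0]
}}

```text
t: 8.07
tool_pos: [0.5027, 0.0945, 0.039]
orientation: [0.704, 3.062, 0.0]
force: [-0.3, -0.1, 3.9]
opening: 0.0002
gripper_force: 1.7
```

Call:
{"api": "apply_moves", "payload": {
  "delta_pos": [
    [0,0,0.15],
    [0,0,0.15],
    [0,0,0]
  ],
  "twist": [0,0,0]
}}

```text
t: 8.45
tool_pos: [0.5028, 0.0945, 0.0361]
orientation: [0.704, 3.062, 0.0]
force: [-0.9, -1.0, 5.4]
opening: 0.0006
gripper_force: 2.4
```

Call:
{"api": "apply_moves", "payload": {
  "delta_pos": [
    [0,0,0.15],
    [0,0,0.05],
    [0,0,0]
  ],
  "twist": [0,0,0]
}}

```text
t: 8.82
tool_pos: [0.5028, 0.0945, 0.0347]
orientation: [0.704, 3.062, 0.0]
force: [-4.0, -0.1, 9.7]
opening: 0.0003
gripper_force: 4.6
```

Call:
{"api": "apply_moves", "payload": {
  "delta_pos": [
    [0,0,0.1],
    [0,0,0],
    [0,0,0]
  ],
  "twist": [0,0,0]
}}

```text
t: 9.2
tool_pos: [0.5028, 0.0945, 0.0339]
orientation: [0.704, 3.062, -0.0]
force: [-4.2, -1.5, 11.9]
opening: 0.0004
gripper_force: 5.7
```

```bash
python3 go.py .5455 -.0022 .053
```

```text
t 9.2 pos [0.5028 0.0945 0.0339] F [-4.2  -1.52 11.94] zaxis [ 0. -0. -1.] yaw_y 64.1 delta cm [-8.06 -6.84 -1.91]
```

The force now rises at the head's spring rate (2.7 N/mm), so this pin is home. I'll lift, cross to the opposite corner and check it.

Call:
{"api": "apply_moves", "payload": {
  "delta_pos": [
    [0,0,-1.0],
    [0,0,-1.5],
    [-4.0,-3.4,0],
    [-4.05,-3.45,0],
    [0,0,0],
    [0,0,0]
  ],
  "twist": [0,0,0,0,0,0]
}}

```text
t: 9.95
tool_pos: [0.5449, -0.002, 0.0582]
orientation: [-0.705, -3.061, -0.001]
force: [-0.3, -0.3, -0.6]
opening: 0.0004
gripper_force: 0.0
```

```bash
python3 go.py .5455 -.0022 .045
python3 - <<'E'
from plant import robot;import cv2,numpy as np,pickle
s=robot.read_camera("scene")["frame"];w=robot.read_camera("wrist")["frame"];o=pickle.load(open("c0.pkl","rb"))["scene"]["frame"]
pickle.dump((s,w),open("s1.pkl","wb"))
for v in range(194,218): print(v,o[v,293:296].max(1),s[v,293:296].max(1))
E
```

```text
t 9.95 pos [ 0.5449 -0.002   0.0582] F [-0.35 -0.25 -0.62] zaxis [-0.001  0.    -1.   ] yaw_y 64.1 delta cm [-0.06  0.01  1.32]
194 [101  97  60] [104  99  60]
195 [95 80 56] [100  79  58]
196 [111  93  65] [115  94  68]
197 [112 107  82] [115 108  87]
198 [68 83 88] [ 90 105 102]
199 [51 75 74] [114 127 114]
200 [67 90 72] [ 99 114 120]
201 [84 90 47] [56 76 76]
202 [65 44 35] [75 77 55]
203 [32 37 35] [90 77 38]
204 [25 24 23] [88 38 34]
205 [64 55 71] [36 36 31]
206 [120 121 138] [18 22 46]
207 [141 144 162] [ 36  44 101]
208 [116 102 144] [ 75  82 143]
209 [ 99 111 159] [105 114 163]
210 [157 167 189] [157 167 192]
211 [198 188 182] [202 193 186]
212 [172 142 113] [176 144 112]
213 [106 101  95] [107 105  98]
214 [91 91 90] [93 92 90]
215 [91 89 92] [93 93 89]
216 [ 89 102 118] [ 92 106 118]
217 [ 96 142 171] [101 145 173]
```

The camera shows the head about 2.3 px lower, roughly 7 mm, and the board has not moved. Next is the opposite pin.

Call:
{"api": "apply_moves", "payload": {
  "delta_pos": [
    [-0.05,0,0.6],
    [0,0,0.6],
    [0,0,0.2],
    [0,0,0.2],
    [0,0,0.2],
    [0,0,0]
  ],
  "twist": [0,0,0,0,0,0]
}}

```text
t: 10.8
tool_pos: [0.5457, -0.0023, 0.0401]
orientation: [0.704, 3.062, 0.0]
force: [-1.8, 3.3, 3.9]
opening: 0.0003
gripper_force: 1.6
```

Call:
{"api": "apply_moves", "payload": {
  "delta_pos": [
    [0,0,0.15],
    [0,0,0.15],
    [0,0,0]
  ],
  "twist": [0,0,0]
}}

```text
t: 11.18
tool_pos: [0.5458, -0.0025, 0.0371]
orientation: [0.704, 3.061, 0.0]
force: [-0.9, 1.8, 3.2]
opening: 0.0004
gripper_force: 1.7
```

Call:
{"api": "apply_moves", "payload": {
  "delta_pos": [
    [0,0,0.15],
    [0,0,0.1],
    [0,0,0]
  ],
  "twist": [0,0,0]
}}

```text
t: 11.55
tool_pos: [0.5459, -0.0025, 0.035]
orientation: [0.704, 3.061, -0.0]
force: [-3.0, 2.2, 8.3]
opening: 0.0001
gripper_force: 4.0
```

Call:
{"api": "apply_moves", "payload": {
  "delta_pos": [
    [0,0,0.1],
    [0,0,0],
    [0,0,0]
  ],
  "twist": [0,0,0]
}}

```text
t: 11.92
tool_pos: [0.5459, -0.0025, 0.0344]
orientation: [0.703, 3.061, -0.0]
force: [-3.6, 2.2, 9.5]
opening: 0.0009
gripper_force: 5.0
```

Call:
{"api": "apply_moves", "payload": {
  "delta_pos": [
    [0,0,0.05],
    [0,0,0]
  ],
  "twist": [0,0]
}}

```text
t: 12.18
tool_pos: [0.5459, -0.0025, 0.034]
orientation: [0.704, 3.061, -0.0]
force: [-4.1, 2.4, 11.6]
opening: 0.0005
gripper_force: 5.6
```

```bash
python3 go.py .5728 .0677 .059
```

```text
t 12.18 pos [ 0.5459 -0.0025  0.034 ] F [-4.11  2.38 11.62] zaxis [ 0. -0. -1.] yaw_y 64.1 delta cm [ 0.65  7.49 -2.5 ]
```

Call:
{"api": "apply_moves", "payload": {
  "delta_pos": [
    [0,0,-1.0],
    [0,0,-1.5],
    [0.3,3.75,0],
    [0.35,3.75,0],
    [0,0,0],
    [0,0,0]
  ],
  "twist": [0,0,0,0,0,0]
}}

```text
t: 12.92
tool_pos: [0.5723, 0.0674, 0.0582]
orientation: [-0.703, -3.062, 0.001]
force: [0.3, 0.3, 0.1]
opening: 0.0008
gripper_force: 0.0
```

```bash
python3 go.py .5728 .0677 .040
python3 - <<'E'
from plant import robot;import pickle
s=robot.read_camera("scene")["frame"];o=pickle.load(open("c0.pkl","rb"))["scene"]["frame"]
for v in range(182,204): print(v,o[v,252:255].max(1),s[v,252:255].max(1))
E
```

```text
t 12.93 pos [0.5723 0.0674 0.0582] F [0.34 0.29 0.07] zaxis [-0.    -0.001 -1.   ] yaw_y 64.1 delta cm [-0.03  0.05  1.82]
182 [151 150 149] [96 39 41]
183 [137 133 123] [115  45  39]
184 [80 64 36] [70 47 35]
185 [32 27 33] [36 33 37]
186 [34 40 40] [33 33 29]
187 [53 64 54] [24 27 31]
188 [70 77 60] [28 18 30]
189 [77 62 27] [41 46 49]
190 [61 36 23] [65 71 54]
191 [34 29 11] [82 77 38]
192 [ 5 23 54] [62 34 39]
193 [ 70  81 118] [33 31 26]
194 [127 138 150] [21 20 24]
195 [134 142 136] [46 44 66]
196 [103 104 112] [ 84  78 103]
197 [108 116 135] [108 113 136]
198 [163 158 170] [165 160 171]
199 [202 186 173] [204 189 174]
200 [203 181 161] [206 185 163]
201 [205 182 148] [207 187 151]
202 [204 195 166] [205 198 165]
203 [183 204 184] [189 206 186]
```

The second pin is down about 2.3 px, so it is home. Third pin next.

Call:
{"api": "apply_moves", "payload": {
  "delta_pos": [
    [-0.05,0.05,0.6],
    [0,0,0.6],
    [0,0,0.2],
    [0,0,0.2],
    [0,0,0.2],
    [0,0,0.15],
    [0,0,0]
  ],
  "twist": [0,0,0,0,0,0,0]
}}

```text
t: 13.85
tool_pos: [0.5733, 0.068, 0.0387]
orientation: [0.704, 3.061, -0.0]
force: [-2.4, -1.8, 3.6]
opening: 0.0005
gripper_force: 1.7
```

Call:
{"api": "apply_moves", "payload": {
  "delta_pos": [
    [0,0,0.15],
    [0,0,0.15],
    [0,0,0.1],
    [0,0,0]
  ],
  "twist": [0,0,0,0]
}}

```text
t: 14.35
tool_pos: [0.5735, 0.0681, 0.0351]
orientation: [0.703, 3.061, 0.0]
force: [-3.1, -1.9, 7.4]
opening: 0.0004
gripper_force: 4.0
```

Call:
{"api": "apply_moves", "payload": {
  "delta_pos": [
    [0,0,0.1],
    [0,0,0.05],
    [0,0,0]
  ],
  "twist": [0,0,0]
}}

```text
t: 14.72
tool_pos: [0.5735, 0.0681, 0.034]
orientation: [0.703, 3.061, 0.0]
force: [-4.3, -2.6, 10.8]
opening: 0.0008
gripper_force: 5.5
```

```bash
python3 go.py .4756 .0252 .059
```

```text
t 14.72 pos [0.5735 0.0681 0.034 ] F [-4.3  -2.61 10.8 ] zaxis [ 0. -0. -1.] yaw_y 64.1 delta cm [ 6.93 -8.13 -2.5 ]
```

Call:
{"api": "apply_moves", "payload": {
  "delta_pos": [
    [0,0,-1.0],
    [0,0,-1.5],
    [3.45,-4.05,0],
    [3.45,-4.05,0],
    [0,0,0],
    [0,0,0]
  ],
  "twist": [0,0,0,0,0,0]
}}

```text
t: 15.48
tool_pos: [0.4767, 0.0255, 0.0591]
orientation: [0.704, 3.06, 0.001]
force: [-0.8, 0.8, 0.3]
opening: 0.0001
gripper_force: 0.0
```

```bash
python3 go.py .4756 .0252 .040
python3 - <<'E'
from plant import robot;import pickle
s=robot.read_camera("scene")["frame"];o=pickle.load(open("c0.pkl","rb"))["scene"]["frame"]
for v in range(202,224): print(v,o[v,264:267].max(1),s[v,264:267].max(1))
E
```

```text
t 15.47 pos [0.4767 0.0255 0.0591] F [-0.78  0.82  0.33] zaxis [ 0.002  0.    -1.   ] yaw_y 64.1 delta cm [ 0.09 -0.07  1.91]
202 [174 161 165] [176 162 167]
203 [160 161 159] [163 162 162]
204 [149 149 148] [149 152 151]
205 [158 156 156] [159 156 161]
206 [165 165 169] [165 166 169]
207 [136 142 148] [163 168 171]
208 [42 68 77] [169 159 159]
209 [66 88 70] [143 118 124]
210 [79 75 38] [42 73 83]
211 [65 49 39] [66 84 73]
212 [33 33 26] [82 75 36]
213 [23 28 24] [62 50 41]
214 [64 53 80] [37 31 29]
215 [120 118 132] [33 16 26]
216 [137 141 131] [51 45 52]
217 [103 106 100] [83 78 94]
218 [106 113 136] [106 115 137]
219 [161 164 181] [162 167 180]
220 [200 192 185] [203 193 184]
221 [180 158 112] [183 161 113]
222 [108 108  91] [108 109  93]
223 [90 87 91] [93 90 92]
```

Third pin is home. Now the last one.

Call:
{"api": "apply_moves", "payload": {
  "delta_pos": [
    [0,0,0.6],
    [0,0,0.6],
    [0,0,0.2],
    [0,0,0.2],
    [0,0,0.2],
    [0,0,0.15],
    [0,0,0]
  ],
  "twist": [0,0,0,0,0,0,0]
}}

```text
t: 16.4
tool_pos: [0.4761, 0.0255, 0.0388]
orientation: [0.704, 3.061, 0.001]
force: [1.1, 1.6, 4.9]
opening: 0.0006
gripper_force: 1.7
```

Call:
{"api": "apply_moves", "payload": {
  "delta_pos": [
    [0,0,0.15],
    [0,0,0.15],
    [0,0,0.1],
    [0,0,0]
  ],
  "twist": [0,0,0,0]
}}

```text
t: 16.9
tool_pos: [0.4761, 0.0255, 0.035]
orientation: [0.704, 3.061, 0.0]
force: [0.3, 2.7, 7.1]
opening: 0.0007
gripper_force: 4.0
```

Call:
{"api": "apply_moves", "payload": {
  "delta_pos": [
    [0,0,0.1],
    [0,0,0.05],
    [0,0,0]
  ],
  "twist": [0,0,0]
}}

```text
t: 17.27
tool_pos: [0.4762, 0.0254, 0.0339]
orientation: [0.703, 3.061, 0.0]
force: [-1.8, 2.6, 11.1]
opening: 0.0006
gripper_force: 5.7
```

Call:
{"api": "apply_moves", "payload": {
  "delta_pos": [
    [0,0,-1],
    [0,0,-3],
    [0,0,-5],
    [0,0,-5],
    [0,0,0],
    [0,0,0]
  ],
  "twist": [0,0,0,0,0,0]
}}

```text
t: 18.02
tool_pos: [0.4751, 0.0251, 0.1722]
orientation: [-0.704, -3.06, 0.001]
force: [-0.6, -0.2, -1.1]
opening: 0.0007
gripper_force: 0.0
```

```bash
python3 go.py .4756 .0252 .2
python3 - <<'E'
from plant import robot;import pickle,cv2,numpy as np
c=robot.read_camera("wrist")["frame"];s=robot.read_camera("scene")["frame"];o=pickle.load(open("c0.pkl","rb"))["scene"]["frame"]
f=lambda x:cv2.resize(x[170:250,225:325],(400,320),interpolation=2)
cv2.imwrite("pics/end.png",cv2.convertScaleAbs(np.hstack([f(o),f(s)])[:,:,::-1],alpha=1.5))
E
```

```text
t 18.02 pos [0.4751 0.0251 0.1722] F [-0.56 -0.2  -1.12] zaxis [-0.002 -0.    -1.   ] yaw_y 64.1 delta cm [-0.04  0.03 -2.78]
```

View pics/end.png

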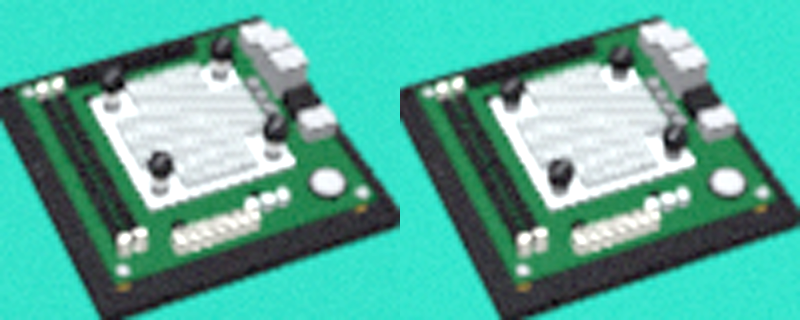

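In the before and after views all four heads, at (512,93), (622,60), (675,138) and (560,175), now sit low with their white stems hidden. The board is unmoved and the arm is clear, so I'm handing in.

```bash
python3 -c "
from plant import robot;print(robot.close_job())"
```

```text
the job is handed in; nothing more can be done
None
```

All four push pins are home in the crosswise order you set, none pushed harder than about 12 N by the wrist reading; the board has not moved in the scene view, and the job was handed in at about 18 s (no verdict was shown).

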